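Lock the engraving index table at home

ROBOT

A 7-joint arm with a two-finger parallel gripper is mounted at the origin on the work surface. World frame = base frame: x ahead of the robot, y to its left, z up, the work surface at z = 0. Lengths are in m, angles in rad, forces in N, time in s.
With the tool pointing down it reaches from about 0.35 to 0.9 m from the base axis. Payload 8.1 kg.
Tool frame: the origin (TCP) lies at the very end of the fingers, on their centre line; the grasp point (between the pads) lies 19 mm behind it; z points along the fingers, y is the direction in which the jaws open and shut (so a half turn about z gives the same grasp; the last joint's range is limited). The gripper opens to 92 mm and grips with 3 to 60 N. Pads are 19 mm wide; open, the fingers measure 130 mm over their backs; the gripper's body (75 mm by 190 mm) begins 47 mm behind the grasp point.
Start: joints at [1.224, 0.434, 0.025, 1.573, -0.012, 1.134, -0.075], TCP at [0.151, -0.607, 0.227] pointing down, gripper open.
Joint ranges: [-2.62, 2.62], [-0.44, 2.09], [-1.27, 1.32], [0.08, 2.57], [-1.32, 4.46], [0.12, 2], [-2.74, 2.74]. Speed limits (rad/s): [2.22, 2.22, 3.01, 3.01, 3.14, 3.14, 3.14].

INTERFACE

Orientations are given as a rotation vector (axis times angle).
In Python, from cell import observe, get_image, sign_off gives the robot as it stands.
- The arm moves only by the tool arm_command, never from a script. Its argument "deltas" is a list of rows, each an object with "xyz": the shift along the tool's x, y, z in cm, a list of three; "turn": the turn about the tool's z in degrees; "jaw": the closure in counts, from 0 (fully open) to 255 (shut). A call has 1 to 5 rows; each row is the pose to reach, as a shift and turn from the pose measured when the call began, along the tool's axes at that moment; what a row does not reach only later rows make up. A row lasts 1/12 s, in which the tool goes at most 41.7 mm and 7.16 degrees, less where a joint would pass 70% of its speed; a pose out of reach is approached as far as the arm can. A call with a gripper value outside its range is refused whole. The fingers move at their own pace and stop on an object; "force" is the grip in N (left out, the last holds). Time passes only in rows, so rows that repeat a pose let the fingers close. It gives the time, the measured TCP pose, the force and the opening at its end, in the units of the state.
- observe(): the state, without advancing time (a new reading comes with each control period).
- get_image(name): name is "side" or "top"; returns a dict with "frame" (480x640x3 uint8, red, green, blue), "depth" (480x640 float32, m along the optical axis (not along the pixel's ray), 0 where there is no reading), "camera_matrix" (3x3 intrinsics, pixels), "cam_to_world" (4x4, takes a point from camera to world coordinates). Camera axes: x right, y up, looking along -z (the intrinsics and any distortion apply to the point x, -y, -z); pixel columns grow to the right and rows downward; lengths in m; the calibration is good to about 2 mm. A picture is of the moment at which its call begins.
- sign_off(): hands the job in, once; it reports no verdict.
The state is a dict: "clock": time; "joints": joint angles; "dq": joint speeds; "joint_efforts": joint torques, N m; "position": TCP position; "ee_rot": TCP orientation; "force": force on the tool from outside, world axes, zero at the start; "ft_torque": the same for the moment, N m; "width": opening from 0.0 (shut) to 1.0 (fully open).
Only numpy, scipy, OpenCV 4.12 (cv2) and the standard library are available. Lean on these libraries where they do the work, as an engineer would, in place of code of your own. Each camera call takes 0.05 s, during which the arm holds its last target.

TASK

Get the index table ready for the laser: push its spinner knob round until the slot in the disc's rim faces the locking bolt, then push the bolt's knob so that the bolt slides through the slot, fully home. Pick nothing up: the round wooden coaster stays lying in its nest on the disc, and the loose things round about stay where they are.

Things in the scene. Friction and masses are not known exactly. Their poses are not given: they have to be found in the camera images.
- fixture: Index table, fixed to the bench: dark base plate 230 x 360 x 12 mm (frame x -115..115, y -235..125) carrying an aluminium disc and, on its -y side, a bolt in a guide block (42 mm wide, y -155..-105, top 44 mm above the bench). Origin on the bench surface under the disc's axis, z up. The bolt slides along this frame's y axis (x = 0), towards +y when pushed in.
- disc (a joint): Angle of the disc (rad) about its upright axis, no stops; 0 or 6.283 = slot in line with the bolt; grows anticlockwise seen from above; starts at 1.0 to 5.3. Disc 190 mm across, 24 to 36 mm above the bench. Turns stiffly (about 0.12 N m) and stays where left. The rim stops the bolt unless the slot is within about 10 mm of its line; the tapered nose then finds its way in.
- slot_mouth (a point): Middle of the mouth of the disc's only slot, at the rim (95 mm from the axis), on the disc's top face, 36 mm above the bench. The slot is radial, 16 mm wide, 37 mm deep, flared to 26 mm at the mouth; black graduation lines run round the rest of the rim. It turns with the disc.
- spinner (a point): Spinner knob of the disc: a black upright post, 19 mm in diameter, 75 mm from the disc's axis and diametrically opposite the slot; it stands from the disc's top (36 mm above the bench) to 81 mm. This point is on its axis, 60 mm above the bench. It turns with the disc.
- bolt_line (a point): Fixed point on the bolt's line at the disc's rim, 95 mm from the disc's axis, 36 mm above the bench: where slot_mouth must come to.
- bolt (a joint): How far the bolt is pushed in (m): 0 drawn right back, 0.045 fully home against its stop; starts at 0 to 0.006. The bolt is a steel bar 12 mm wide; its nose reaches the disc's rim at about 0.012. It slides stiffly (about 2.5 N) and stays where it is left.
- bolt_knob (a point): Black upright knob on the tail of the bolt, 20 mm in diameter, standing from 34 to 74 mm above the bench. This point is on its axis, 54 mm above the bench; it is 215 mm from the disc's axis with the bolt drawn right back, 170 mm when home. It moves with the bolt.
- coaster: Loose round wooden coaster, 90 mm in diameter, 8 mm thick, lying in a shallow black nest ring (103 mm outside diameter, 5 mm high) in the middle of the disc; its top is 44 mm above the bench. Origin at the centre of its underside. It rides round with the disc.
- blanks: Bystander: loose stack of three spare wooden coasters, 90 mm across, 24 mm high, on the bench. Origin at the centre of its underside.
- loupe: Bystander: small loose black magnifier, 33 mm across, 30 mm high, standing on the base plate beside the bolt guide. Origin at the centre of its underside.
- band: Bystander: loose plain metal finger ring, 23 mm across, 6 mm high, lying on the base plate at the other side of the bolt guide. Origin at the centre of its underside.
- caliper: Bystander: loose digital caliper, 200 mm long, 14 mm high, lying on the bench. Origin at the middle of its underside.
- spray: Bystander: loose white bottle, 60 mm in diameter, 150 mm high, standing on the bench. Origin at the centre of its underside.
- cup: Bystander: loose dark metal cup of pens, 72 mm in diameter, 145 mm high with the pens, standing on the bench. Origin at the centre of its underside.
- driver: Bystander: loose black-handled screwdriver, 160 mm long, 26 mm high, lying on the bench beyond the index table. Origin at the middle of its length, at bench height.
Mind the look-alikes: they are no part of the job. Of the things like the coaster, leave any that is blue; of the rest the larger one is meant.

How it is judged:
On the way, in this order (a step that is already met when the one before it is completed fails the run):
1. the slot is turned to face the bolt (slot mouth within 10 mm of the bolt's line at the rim) with the bolt still drawn back, outside the slot (horizontal distance between slot_mouth and bolt_line below 0.01 m and value of joint bolt below 0.014 m), for 0.2 s.
2. the bolt is pushed through the slot, home to within 3 mm (value of joint bolt above 0.042 m and horizontal distance between slot_mouth and bolt_line below 0.005 m), for 0.2 s.
At the end, for the whole second after the job is handed in: The bolt is in the slot, within 3 mm of fully home, so the slot is in line with it (within 5 mm at the rim); the coaster lies at rest in its nest (within 6 mm of the disc's axis, not raised by over 3 mm); nothing else has been moved (all of step 2 and horizontal distance between coaster and fixture below 0.006 m and height (world z) of coaster below 0.039 m and linear speed of coaster below 0.02 m/s); the robot touches nothing.
It fails at once if the coaster is lifted or leaves its nest (height (world z) of coaster above 0.042 m or horizontal distance between coaster and fixture above 0.008 m).
It fails at once if a bystander (spare coasters, magnifier, ring, caliper, bottle, cup, screwdriver) is moved by more than 15 mm or lifted (distance of any of blanks, loupe, band, caliper, spray, cup, driver from where it was at the start of the episode above 0.015 m).
It also fails if it takes over 58 s, if anything falls off the work surface, if the arm or the gripper's body presses on something with over 40 N, if the wrist force passes 120 N, or if a joint passes its speed limit or range.

## Working session

There is one attempt and no reset: what is moved stays moved. The work goes in short steps, Python scripts to look and compute and a tool call to move; the robot and the scene stay as the last step left them, time stands still between calls to the robot, and variables do not carry over. Pictures are saved under pics/ and viewed, and the job is handed in when it is done.

Besides the shell and the picture viewer there is one more tool, called after "Call:" as name([rows], argument=value, ...), one row to a line, values as JSON. arm_command: Moves the arm, as the interface text tells. Its arguments: {"type":"object","properties":{"deltas":{"type":"array","items":{"type":"object","properties":{"xyz":{"type":"array","items":{"type":"number"}},"turn":{"type":"number"},"jaw":{"type":"number"}}}},"force":{"type":"number"}},"required":["deltas"]}

```bash
mkdir -p pics; cat > h.py <<'E'
import numpy as np,cv2
from cell import observe,get_image,sign_off
def shot(n,f):
    im=get_image(n); cv2.imwrite('pics/'+f+'.png',im['frame'][:,:,::-1]); np.savez('/tmp/'+f+'.npz',**im); return im
def w(im,u,v,z=None):
    K=im['camera_matrix'];T=im['cam_to_world']
    d=np.array([(u-K[0,2])/K[0,0],-(v-K[1,2])/K[1,1],-1.0])
    if z is None: s=float(im['depth'][int(round(v)),int(round(u))]); return T[:3,:3]@(d*s)+T[:3,3]
    r=T[:3,:3]@d; return T[:3,3]+r*(z-T[2,3])/r[2]
def px(im,p):
    K=im['camera_matrix'];T=im['cam_to_world'];q=T[:3,:3].T@(np.array(p)-T[:3,3])
    return K[0,2]+K[0,0]*q[0]/-q[2],K[1,2]+K[1,1]*q[1]/q[2]
E
python3 - <<'E'
from h import *
a=shot('top','top0');b=shot('side','side0')
for k in a:
    if k not in('frame','depth'): print(a[k],b[k])
print(observe())
E
```

```text
[[450.6879996    0.         322.1145824 ]
 [  0.         450.6879996  241.10844655]
 [  0.           0.           1.        ]] [[456.97523971   0.         329.82879375]
 [  0.         456.97523971 234.69656936]
 [  0.           0.           1.        ]]
[[ 0.10626427  0.96779368 -0.22821765  0.30434384]
 [-0.99433652  0.10304189 -0.02602407 -0.02228953]
 [-0.00166995  0.22969057  0.97326227  1.00608436]
 [ 0.          0.          0.          1.        ]] [[-0.99139661  0.10775899 -0.07430181  0.45554034]
 [-0.12946092 -0.72354157  0.67803206  0.64455579]
 [ 0.0193036   0.68181787  0.73126723  0.78592424]
 [ 0.          0.          0.          1.        ]]
{'clock': 0.1, 'joints': array([ 1.22437201,  0.43515315,  0.02496082,  1.57399386, -0.0116014 ,
        1.13398054, -0.07510062]), 'dq': array([ 0.0015308 , -0.00361932, -0.00195654, -0.00167027, -0.00133851,
        0.00028625, -0.00048934]), 'joint_efforts': array([ 2.07734054e-03, -6.69127464e+01,  9.87338796e-01, -3.15149295e+01,
       -6.05388754e-02,  3.73910903e-02,  2.31322076e-06]), 'position': array([ 0.15073397, -0.60609062,  0.22602813]), 'ee_rot': array([-3.11693694e+00, -3.81793148e-01,  4.51923942e-04]), 'force': array([-0.37266631,  0.02285084, -0.04246787]), 'ft_torque': array([-0.02991516,  0.00997126,  0.04582955]), 'width': 0.9957537270597511}
```

View pics/top0.png

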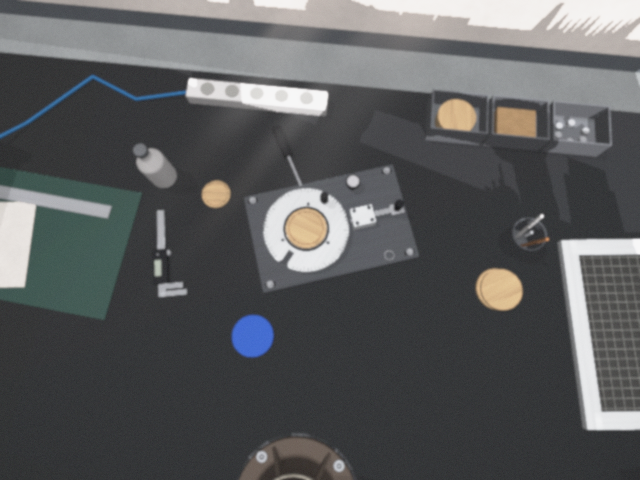

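View pics/side0.png

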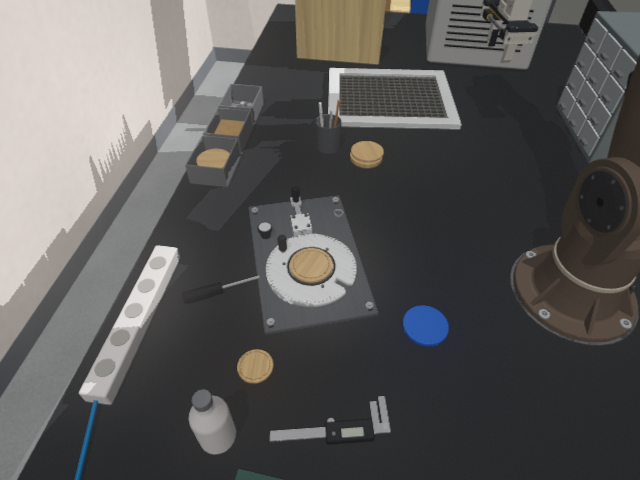

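The top view shows the table at about (330,228). The disc centre is near (306,229), the slot near (288,258), the spinner near (324,197) and the bolt knob near (398,206). I'll enlarge this area to measure it.

```bash
python3 - <<'E'
from h import *
a=cv2.imread('pics/top0.png')[160:300,235:425]; cv2.imwrite('pics/t0c.png',cv2.resize(a,None,fx=4,fy=4,interpolation=cv2.INTER_CUBIC))
a=cv2.imread('pics/side0.png')[180:335,235:385]; cv2.imwrite('pics/s0c.png',cv2.resize(a,None,fx=3.8,fy=3.8,interpolation=cv2.INTER_CUBIC))
E
```

```text
(no output)
```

View pics/t0c.png

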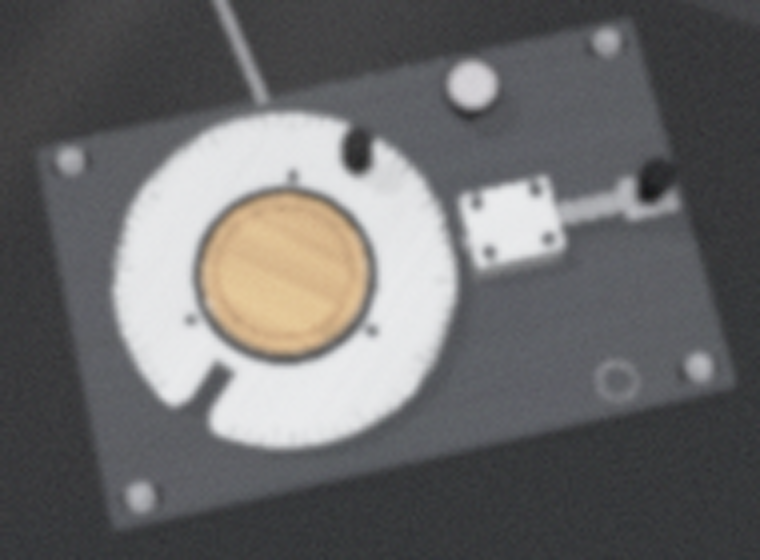

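View pics/s0c.png

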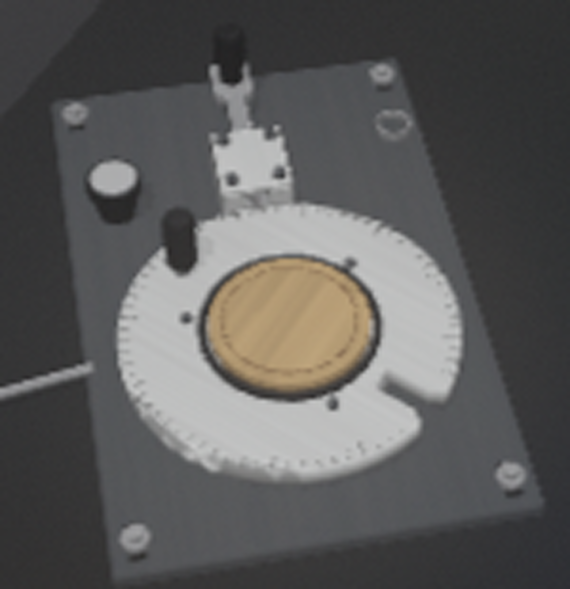

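```bash
python3 - <<'E'
from h import *
a=dict(np.load('/tmp/top0.npz'));s=dict(np.load('/tmp/side0.npz'))
T=lambda x,y,z:w(a,235+x/4-.375,160+y/4-.375,z)
S=lambda x,y,z:w(s,235+x/3.8-.37,180+y/3.8-.37,z)
C=[T(*p,.012) for p in [(37,150),(632,20),(735,383),(113,527)]]
C2=[S(*p,.012) for p in [(115,580),(52,103),(395,58),(543,508)]]
for c,d in zip(C,C2): print(c,d)
# order: A=(far-left:+y far), B=(-y far), Cc=(-y near), D=(+y near)
for c in(C,C2):
    ey=((c[0]-c[1])+(c[3]-c[2]))[:2]; ey/=np.linalg.norm(ey); yaw=np.arctan2(-ey[0],ey[1])
    ctr=np.mean(c,0)[:2]; org=ctr+ey*.055
    print('org',org,'yaw',yaw,'ey',ey, [np.linalg.norm(c[i]-c[(i+1)%4]) for i in range(4)])
print('disc centre coaster', T(285,273,.044),S(290,320,.044))
print('slot mouth',T(192,408,.036),S(440,412,.036))
print('spinner top',T(357,133,.081),S(179,213,.081),'base',S(183,264,.036))
print('knob top',T(657,168,.074),S(229,32,.074))
print('loupe',T(472,82,.042),S(115,177,.042),'band',T(617,380,.015),S(393,123,.015))
print('cup/blanks',w(a,532,232,.05),w(a,500,290,.024),w(s,328,140,.05))
E
```

```text
[0.62249348 0.19596439 0.012     ] [0.62462802 0.20007711 0.012     ]
[ 0.73948753 -0.14148243  0.012     ] [ 0.74338024 -0.13631405  0.012     ]
[ 0.52758553 -0.21445372  0.012     ] [ 0.53011717 -0.21237514  0.012     ]
[0.4101658  0.12227457 0.012     ] [0.41192153 0.12613892 0.012     ]
org [0.55687008 0.04252498] yaw 0.3346284402437826 ey [-0.32841824  0.9445324 ] [np.float64(0.3571525764105661), np.float64(0.22411440349135045), np.float64(0.35661370911240003), np.float64(0.2247514941579432)]
org [0.5592924  0.04627637] yaw 0.337639442139586 ey [-0.33126074  0.94353925] [np.float64(0.3567367400582554), np.float64(0.22642089928909592), np.float64(0.3585554053201811), np.float64(0.22519082235257126)]
disc centre coaster [0.55600559 0.04229534 0.044     ] [0.55923643 0.04518146 0.044     ]
slot mouth [0.4767962  0.08468093 0.036     ] [0.47132511 0.08962565 0.036     ]
spinner top [0.62828655 0.01005313 0.081     ] [0.62670061 0.00863416 0.081     ] base [0.62739301 0.00676585 0.036     ]
knob top [ 0.62803497 -0.15358598  0.074     ] [ 0.62848275 -0.15201089  0.074     ]
loupe [ 0.67918085 -0.05026905  0.042     ] [ 0.67951748 -0.04958555  0.042     ] band [ 0.5216201  -0.14800233  0.015     ] [ 0.52390759 -0.14765438  0.015     ]
cup/blanks [ 0.59752539 -0.45127192  0.05      ] [ 0.46674493 -0.39357171  0.024     ] [ 0.58100955 -0.38745021  0.05      ]
```

```bash
cat >> h.py <<'E'
from scipy.spatial.transform import Rotation as Ro
O=np.array([.558,.044]);YAW=.336
def plan(p,phi):
    o=observe();R=Ro.from_rotvec(o['ee_rot']).as_matrix()
    d=R.T@(np.array(p)-o['position']);ph=np.arctan2(R[1,1],R[0,1])
    t=-np.degrees((phi-ph+np.pi)%(2*np.pi)-np.pi)
    print('xyz cm',np.round(d*100,2),'turn',round(t,1))
def arc(al,back=.019,r=.075,z=.052):  # pusher centre for post angle al (world)
    t=np.array([-np.sin(al),np.cos(al)]);c=np.array([np.cos(al),np.sin(al)])
    q=O+r*c-back*t; return [*q,z]
E
python3 - <<'E'
from h import *
p=arc(-.46,.032);print(p)
p[2]=.2
plan(p,-.46)
E
```

```text
[np.float64(0.6109975978915179), np.float64(-0.017969787943230793), 0.052]
xyz cm [ 58.86 -45.96   2.66] turn -49.7
```

Call:
arm_command([
  {"xyz":[3,-2.3,0.1],"turn":-2.5,"jaw":255},
  {"xyz":[6.1,-4.8,0.3],"turn":-5,"jaw":255},
  {"xyz":[9.2,-7.2,0.4],"turn":-8,"jaw":255},
  {"xyz":[12.3,-9.6,0.5],"turn":-10,"jaw":255},
  {"xyz":[15.4,-12,0.6],"turn":-13,"jaw":255},
], force=20)

```text
clock: 0.52
position: [0.2718, -0.4507, 0.2198]
ee_rot: [-3.053, -0.734, 0.001]
force: [0.7, -1.0, -0.5]
width: 0.689
```

```bash
python3 - <<'E'
from h import *
p=arc(-.46,.032);p[2]=.2
plan(p,-.46);print(observe()['joints'])
E
```

```text
xyz cm [ 49.88 -23.11   2.03] turn -36.6
[ 1.00241276  0.2879218  -0.09572294  1.81394794  0.0309739   1.04312352
 -0.20385257]
```

Call:
arm_command([
  {"xyz":[3.4,-1.6,0.1],"turn":-2.5,"jaw":255},
  {"xyz":[6.8,-3.2,0.3],"turn":-5,"jaw":255},
  {"xyz":[10.2,-4.7,0.4],"turn":-7.5,"jaw":255},
  {"xyz":[13.6,-6.3,0.5],"turn":-10,"jaw":255},
  {"xyz":[17,-7.9,0.7],"turn":-12.5,"jaw":255},
])

```text
clock: 0.93
position: [0.388, -0.3014, 0.213]
ee_rot: [-2.954, -1.065, 0.0]
force: [0.9, 0.5, -1.0]
width: 0.324
```

```bash
python3 - <<'E'
from h import *
p=arc(-.46,.032);p[2]=.18
plan(p,-.46);print(observe()['joints'])
E
```

```text
xyz cm [35.25 -7.58  3.33] turn -24.0
[ 0.74743013  0.24870814 -0.23724457  1.89257317  0.06723298  1.00953352
 -0.39730402]
```

Call:
arm_command([
  {"xyz":[3.6,-0.8,0.3],"turn":-2.5,"jaw":255},
  {"xyz":[7.2,-1.6,0.7],"turn":-5,"jaw":255},
  {"xyz":[10.8,-2.3,1.0],"turn":-7.5,"jaw":255},
  {"xyz":[14.4,-3.1,1.4],"turn":-10,"jaw":255},
  {"xyz":[18,-3.9,1.7],"turn":-12.5,"jaw":255},
])

```text
clock: 1.35
position: [0.5022, -0.1549, 0.1957]
ee_rot: [-2.819, -1.383, 0.001]
force: [0.6, -0.6, -1.2]
width: 0.008
```

```bash
python3 - <<'E'
from h import *
p=arc(-.46,.034);p[2]=.13
plan(p,-.46);print(observe()['joints'])
E
```

```text
xyz cm [17.29  0.28  6.57] turn -11.4
[ 0.4742019   0.33358493 -0.3545992   1.83133691  0.13364458  1.0017925
 -0.59338244]
```

Call:
arm_command([
  {"xyz":[3.5,0.1,1.0],"turn":-2.5,"jaw":255},
  {"xyz":[7,0.2,2.2],"turn":-5,"jaw":255},
  {"xyz":[10.5,0.2,3.5],"turn":-7.5,"jaw":255},
  {"xyz":[14,0.3,5],"turn":-10,"jaw":255},
  {"xyz":[17.3,0.3,6.5],"turn":-11.4,"jaw":255},
])

```text
clock: 1.77
position: [0.6113, -0.0182, 0.1298]
ee_rot: [-2.665, -1.659, 0.001]
force: [0.1, -0.7, 0.3]
width: 0.006
```

```bash
python3 - <<'E'
from h import *
p=arc(-.46,.034)
plan(p,-.46);o=observe();print(o['joints'],o['width'])
shot('top','top1');b=shot('side','side1')
a=cv2.imread('pics/side1.png')[120:335,200:420]; cv2.imwrite('pics/s1c.png',cv2.resize(a,None,fx=2.7,fy=2.7,interpolation=cv2.INTER_CUBIC))
E
```

```text
xyz cm [-0.2  -0.02  7.78] turn 0.2
[ 0.21361402  0.54123019 -0.39481131  1.6927868   0.24238916  0.9575205
 -0.72821242] 0.005922754109096686
```

View pics/s1c.png

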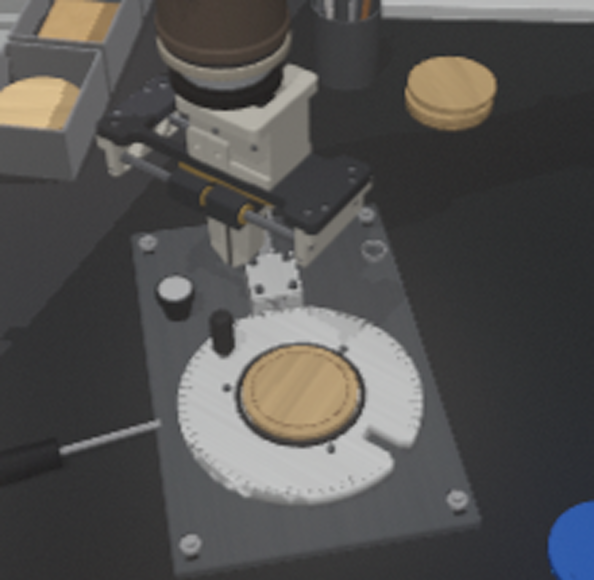

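The side view shows the closed fingers behind the spinner post (about (222,330) in the crop), clear of the guide. Next I lower them to z = 0.052.

Call:
arm_command([
  {"xyz":[-0.2,0,2.5],"turn":0,"jaw":255},
  {"xyz":[-0.2,0,5],"turn":0,"jaw":255},
  {"xyz":[-0.2,0,7],"turn":0,"jaw":255},
  {"xyz":[-0.2,0,7.8],"turn":0,"jaw":255},
  {"xyz":[-0.2,0,7.8],"turn":0,"jaw":255},
])

```text
clock: 2.28
position: [0.6082, -0.0151, 0.0479]
ee_rot: [-2.655, -1.662, 0.006]
force: [-0.5, -0.0, -0.5]
width: 0.002
```

```bash
cat > p.py <<'E'
from h import *
import sys
a0=float(sys.argv[1]);n=int(sys.argv[3]);a1=float(sys.argv[2]);bk=float(sys.argv[4]) if len(sys.argv)>4 else .019
for i in range(1,n+1):
    al=a0+(a1-a0)*i/n; plan(arc(al,bk),al)
E
python3 - <<'E'
from h import *
for al in np.linspace(-.46,0,6)[:]: plan(arc(al,.021),al)
print(observe()['force'])
E
```

```text
xyz cm [ 0.97  0.38 -0.41] turn 0.5
xyz cm [ 1.66  0.54 -0.41] turn -4.8
xyz cm [ 2.37  0.65 -0.41] turn -10.1
xyz cm [ 3.09  0.68 -0.41] turn -15.4
xyz cm [ 3.8   0.65 -0.41] turn -20.6
xyz cm [ 4.51  0.56 -0.41] turn -25.9
[-0.478814   -0.02291722 -0.50054627]
```

Call:
arm_command([
  {"xyz":[1.0,0.4,-0.4],"turn":0,"jaw":255},
  {"xyz":[1.7,0.5,-0.4],"turn":-5,"jaw":255},
  {"xyz":[2.4,0.6,-0.4],"turn":-10,"jaw":255},
  {"xyz":[3.1,0.7,-0.4],"turn":-15,"jaw":255},
  {"xyz":[3.8,0.7,-0.4],"turn":-20,"jaw":255},
])

```text
clock: 2.7
position: [0.6323, 0.0159, 0.0538]
ee_rot: [-2.323, -2.103, 0.003]
force: [-1.9, -2.7, 1.0]
width: 0.003
```

```bash
python3 - <<'E'
from h import *
o=observe();print(o['force'],o['joints'])
for al in np.linspace(-.09,.35,6)[1:]: plan(arc(al,.021),al)
shot('top','top2');a=cv2.imread('pics/top2.png')[160:300,235:425]; cv2.imwrite('pics/t2c.png',cv2.resize(a,None,fx=4,fy=4,interpolation=cv2.INTER_CUBIC))
shot('side','side2');a=cv2.imread('pics/side2.png')[120:335,200:420]; cv2.imwrite('pics/s2c.png',cv2.resize(a,None,fx=2.7,fy=2.7,interpolation=cv2.INTER_CUBIC))
E
```

```text
[-1.91138232 -2.67787194  0.99204778] [ 0.19216994  0.67601904 -0.45553074  1.69012064  0.36196896  0.86648508
 -0.51442063]
xyz cm [ 0.69 -0.    0.18] turn -5.6
xyz cm [1.37 0.09 0.18] turn -10.6
xyz cm [2.06 0.12 0.19] turn -15.7
xyz cm [2.74 0.09 0.19] turn -20.7
xyz cm [ 3.42 -0.    0.19] turn -25.8
```

View pics/s2c.png

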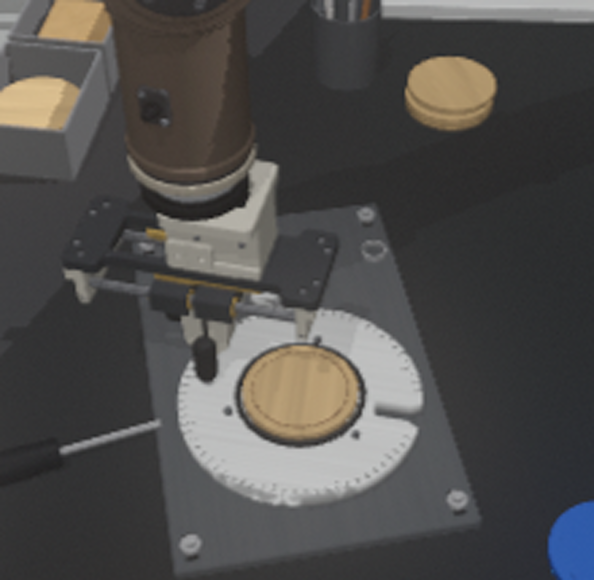

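View pics/t2c.png

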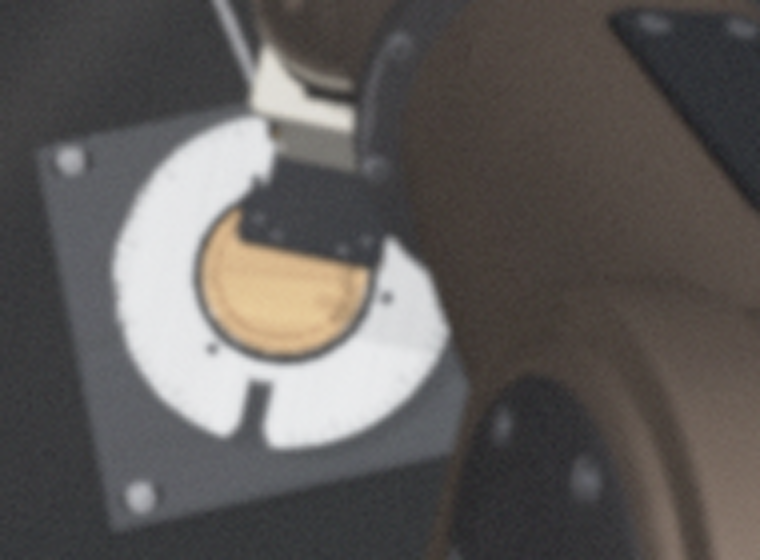

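The slot has turned clockwise in image terms (mouth at about (408,408) in the side crop), so the push is working. I'll continue round the arc.

Call:
arm_command([
  {"xyz":[0.7,0,0.1],"turn":-5.5,"jaw":255},
  {"xyz":[1.4,0.1,0.1],"turn":-10.5,"jaw":255},
  {"xyz":[2.1,0.1,0.1],"turn":-15.5,"jaw":255},
  {"xyz":[2.7,0.1,0.1],"turn":-20.5,"jaw":255},
  {"xyz":[3.4,0,0.1],"turn":-25.5,"jaw":255},
])

```text
clock: 3.22
position: [0.6371, 0.0504, 0.0542]
ee_rot: [-1.805, -2.564, -0.003]
force: [-1.3, -2.8, -0.6]
width: 0.008
```

```bash
python3 - <<'E'
from h import *
o=observe();print(o['force'],o['joints'])
for al in np.linspace(.35,.8,6)[1:]: plan(arc(al,.021),al)
E
```

```text
[-1.26078296 -2.82578669 -0.56445329] [ 0.2053389   0.70783788 -0.56611887  1.66867625  0.45247008  0.90226153
 -0.19413187]
xyz cm [0.69 0.   0.23] turn -5.5
xyz cm [1.39 0.1  0.23] turn -10.7
xyz cm [2.09 0.13 0.24] turn -15.8
xyz cm [2.79 0.09 0.24] turn -21.0
xyz cm [ 3.48 -0.    0.25] turn -26.1
```

Call:
arm_command([
  {"xyz":[0.7,0,0.1],"turn":-5.5,"jaw":255},
  {"xyz":[1.4,0.1,0.1],"turn":-10.5,"jaw":255},
  {"xyz":[2.1,0.1,0.1],"turn":-16,"jaw":255},
  {"xyz":[2.8,0.1,0.1],"turn":-21,"jaw":255},
  {"xyz":[3.5,0,0.1],"turn":-26,"jaw":255},
])

```text
clock: 3.63
position: [0.6265, 0.0825, 0.0547]
ee_rot: [-1.184, -2.906, -0.005]
force: [0.2, -2.6, 0.0]
width: 0.008
```

```bash
python3 - <<'E'
from h import *
o=observe();print(o['force'],o['joints'])
for al in np.linspace(.8,1.25,6)[1:]: plan(arc(al,.021),al)
shot('side','side3');a=cv2.imread('pics/side3.png')[120:335,200:420]; cv2.imwrite('pics/s3c.png',cv2.resize(a,None,fx=2.7,fy=2.7,interpolation=cv2.INTER_CUBIC))
E
```

```text
[ 0.16285252 -2.56460755  0.02260055] [ 0.22170567  0.72801899 -0.6778456   1.6839317   0.54272867  0.92717893
  0.13011814]
xyz cm [0.81 0.12 0.28] turn -5.3
xyz cm [1.5  0.22 0.28] turn -10.5
xyz cm [2.2  0.25 0.28] turn -15.6
xyz cm [2.9  0.22 0.29] turn -20.8
xyz cm [3.6  0.12 0.29] turn -26.0
```

View pics/s3c.png

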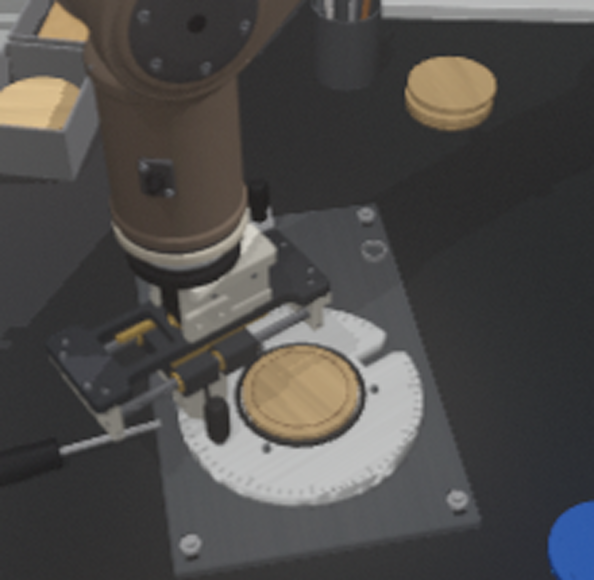

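The slot mouth is now at about (378,345) in the crop, and the post at (217,415) is still being driven.

Call:
arm_command([
  {"xyz":[0.8,0.1,0.2],"turn":-5.5,"jaw":255},
  {"xyz":[1.5,0.2,0.2],"turn":-10.5,"jaw":255},
  {"xyz":[2.2,0.2,0.2],"turn":-16,"jaw":255},
  {"xyz":[2.9,0.2,0.2],"turn":-21,"jaw":255},
  {"xyz":[3.6,0.1,0.2],"turn":-26,"jaw":255},
])

```text
clock: 4.1
position: [0.6015, 0.1094, 0.0541]
ee_rot: [-0.491, -3.102, -0.007]
force: [1.2, -1.5, 0.3]
width: 0.003
```

```bash
python3 - <<'E'
from h import *
o=observe();print(o['force'],o['joints'])
for al in np.linspace(1.25,1.65,6)[1:]: plan(arc(al,.021),al)
E
```

```text
[ 1.16052686 -1.51712615  0.28508315] [ 0.24783764  0.73991718 -0.79183451  1.73483049  0.63076404  0.93934566
  0.4562477 ]
xyz cm [0.57 0.07 0.21] turn -4.2
xyz cm [1.18 0.17 0.21] turn -8.8
xyz cm [1.8  0.22 0.21] turn -13.4
xyz cm [2.43 0.22 0.21] turn -17.9
xyz cm [3.05 0.17 0.22] turn -22.5
```

Call:
arm_command([
  {"xyz":[0.6,0.1,0.1],"turn":-4.5,"jaw":255},
  {"xyz":[1.2,0.2,0.1],"turn":-9,"jaw":255},
  {"xyz":[1.8,0.2,0.1],"turn":-13.5,"jaw":255},
  {"xyz":[2.4,0.2,0.1],"turn":-18,"jaw":255},
  {"xyz":[3.0,0.2,0.1],"turn":-22.5,"jaw":255},
])

```text
clock: 4.52
position: [0.5749, 0.1204, 0.0544]
ee_rot: [-0.12, 3.137, 0.007]
force: [1.7, -0.8, -0.5]
width: 0.007
```

```bash
python3 - <<'E'
from h import *
o=observe();print(o['force'],o['joints'])
for al in np.linspace(1.65,1.9,6)[1:]: plan(arc(al,.021),al)
shot('side','side4');a=cv2.imread('pics/side4.png')[120:335,200:420]; cv2.imwrite('pics/s4c.png',cv2.resize(a,None,fx=2.7,fy=2.7,interpolation=cv2.INTER_CUBIC))
shot('top','top4');a=cv2.imread('pics/top4.png')[160:300,235:425]; cv2.imwrite('pics/t4c.png',cv2.resize(a,None,fx=4,fy=4,interpolation=cv2.INTER_CUBIC))
E
```

```text
[ 1.66352214 -0.83678062 -0.479797  ] [ 0.28798053  0.74615627 -0.88938634  1.79469143  0.70257307  0.94724415
  0.74278955]
xyz cm [0.56 0.11 0.24] turn -3.0
xyz cm [0.95 0.18 0.23] turn -5.9
xyz cm [1.33 0.24 0.23] turn -8.7
xyz cm [1.72 0.28 0.23] turn -11.6
xyz cm [2.11 0.3  0.23] turn -14.5
```

View pics/s4c.png

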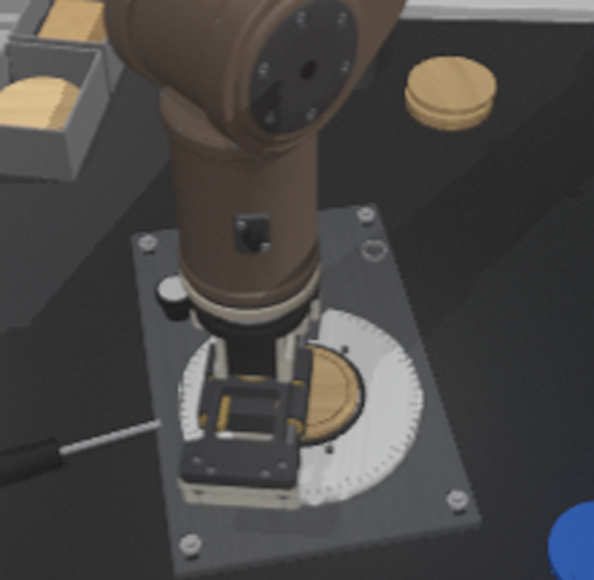

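View pics/t4c.png

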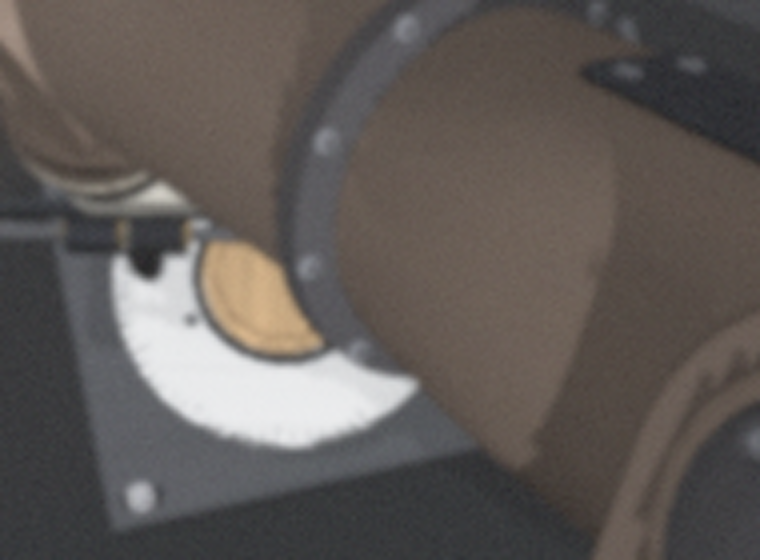

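The three small disc holes sit where they did at the start, so the disc has turned about 120° (2.09 rad). About 0.28 rad remains, and the back offset at contact is about 21.5 mm.

Call:
arm_command([
  {"xyz":[0.5,0.1,0.1],"turn":-3,"jaw":255},
  {"xyz":[0.9,0.2,0.1],"turn":-6,"jaw":255},
  {"xyz":[1.3,0.2,0.1],"turn":-9,"jaw":255},
  {"xyz":[1.6,0.3,0.1],"turn":-11.5,"jaw":255},
  {"xyz":[1.9,0.3,0.1],"turn":-13.5,"jaw":255},
])

```text
clock: 5.03
position: [0.5558, 0.122, 0.0538]
ee_rot: [-0.48, 3.102, 0.007]
force: [2.1, 1.1, 1.1]
width: 0.003
```

```bash
python3 - <<'E'
from h import *
o=observe();print(o['force'],o['joints'],o['position'])
for al in (1.86,1.88,1.907): plan(arc(al,.0217),al)
shot('side','side5');a=cv2.imread('pics/side5.png')[120:335,200:420]; cv2.imwrite('pics/s5c.png',cv2.resize(a,None,fx=2.7,fy=2.7,interpolation=cv2.INTER_CUBIC))
shot('top','top5');a=cv2.imread('pics/top5.png')[160:300,235:425]; cv2.imwrite('pics/t5c.png',cv2.resize(a,None,fx=4,fy=4,interpolation=cv2.INTER_CUBIC))
E
```

```text
[2.07136599 1.0804344  1.13788194] [ 0.31991359  0.7494533  -0.94771191  1.83894478  0.74338516  0.95034992
  0.91481321] [0.55582006 0.12198679 0.05382276]
xyz cm [-0.15 -0.04  0.18] turn 1.0
xyz cm [-0.    0.    0.18] turn -0.1
xyz cm [0.2  0.06 0.18] turn -1.7
```

View pics/t5c.png

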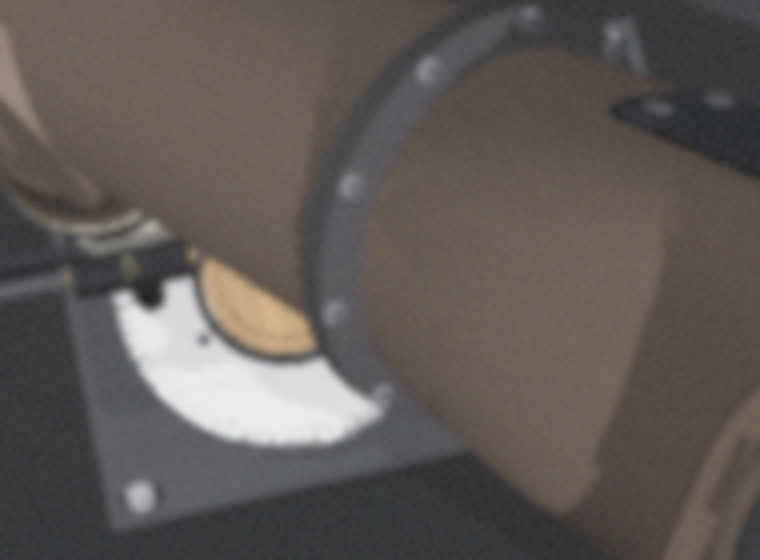

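View pics/s5c.png

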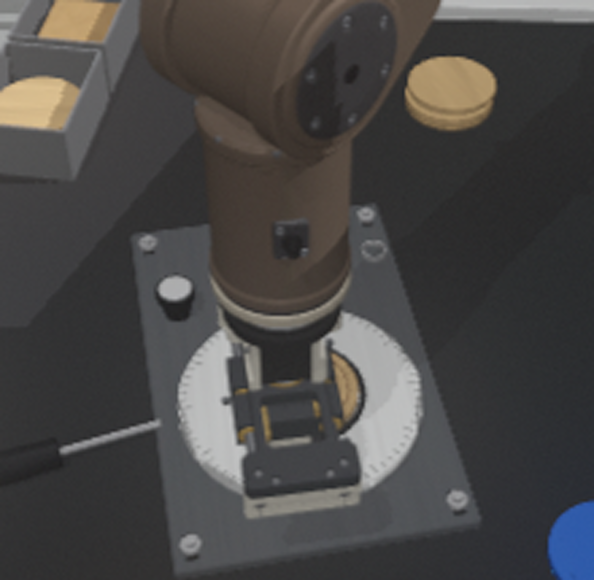

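Call:
arm_command([
  {"xyz":[0.2,0.1,0],"turn":-1.7,"jaw":255},
  {"xyz":[0.2,0.1,0],"turn":-1.7,"jaw":255},
  {"xyz":[0.2,0.1,0],"turn":-1.7,"jaw":255},
  {"xyz":[-1.5,0,0],"turn":-1.7,"jaw":255},
  {"xyz":[-3,0,-1],"turn":0,"jaw":255},
])

```text
clock: 5.55
position: [0.5829, 0.1298, 0.0622]
ee_rot: [0.478, -3.104, -0.005]
force: [-0.3, -0.4, -0.6]
width: 0.006
```

```bash
python3 - <<'E'
from h import *
# standby pose above bolt approach: behind knob
ey=np.array([-np.sin(YAW),np.cos(YAW)])
q=O-ey*(.215+.06); print(q); plan([*q,.16],YAW); print(observe()['joints'])
E
```

```text
[ 0.64867119 -0.21562229]
xyz cm [  4.13 -34.89  -9.89] turn 88.3
[ 0.29735279  0.77355032 -0.94414256  1.75770517  0.73056336  1.00452803
  0.94598569]
```

Call:
arm_command([
  {"xyz":[0,0,-3.5],"turn":0,"jaw":255},
  {"xyz":[0.2,-1.5,-7],"turn":6,"jaw":255},
  {"xyz":[0.6,-5,-9.5],"turn":12,"jaw":255},
  {"xyz":[1,-8.5,-10],"turn":18,"jaw":255},
  {"xyz":[1.4,-12,-10],"turn":24,"jaw":255},
])

```text
clock: 5.97
position: [0.6072, 0.0105, 0.1646]
ee_rot: [0.186, 3.134, 0.005]
force: [1.2, -0.0, -0.9]
width: 0.006
```

```bash
python3 - <<'E'
from h import *
ey=np.array([-np.sin(YAW),np.cos(YAW)])
q=O-ey*(.215+.06);  plan([*q,.16],YAW); print(observe()['joints'])
E
```

```text
xyz cm [ -6.8  -21.96   0.39] turn 63.9
[ 0.49388791  0.63894556 -0.93062126  1.64309117  0.55102398  1.14130227
  0.87423223]
```

Call:
arm_command([
  {"xyz":[-0.8,-2.6,0],"turn":7,"jaw":255},
  {"xyz":[-1.6,-5.2,0],"turn":14,"jaw":255},
  {"xyz":[-2.4,-7.8,0],"turn":21,"jaw":255},
  {"xyz":[-3.2,-10.4,0],"turn":28,"jaw":255},
  {"xyz":[-4,-13,0],"turn":35,"jaw":255},
])

```text
clock: 6.38
position: [0.6313, -0.1246, 0.1642]
ee_rot: [1.132, 2.931, 0.006]
force: [0.1, 0.9, -0.0]
width: 0.005
```

```bash
python3 - <<'E'
from h import *
ey=np.array([-np.sin(YAW),np.cos(YAW)])
q=O-ey*(.215+.06);  plan([*q,.16],YAW); print(observe()['joints'])
E
```

```text
xyz cm [-7.4  -5.58  0.39] turn 28.5
[ 0.59134115  0.63818374 -0.76366158  1.55465767  0.46714184  1.13786937
  0.56186193]
```

Call:
arm_command([
  {"xyz":[-1.6,-1.2,0],"turn":6,"jaw":255},
  {"xyz":[-3.2,-2.4,0],"turn":12,"jaw":255},
  {"xyz":[-4.8,-3.6,0],"turn":18,"jaw":255},
  {"xyz":[-6.3,-4.7,0],"turn":24,"jaw":255},
  {"xyz":[-7.4,-5.6,0],"turn":28.5,"jaw":255},
])

```text
clock: 6.8
position: [0.6484, -0.2175, 0.1636]
ee_rot: [-1.828, -2.553, -0.005]
force: [-0.3, -0.6, -0.3]
width: 0.004
```

```bash
python3 - <<'E'
from h import *
o=observe();print(o['joints'],o['position'])
shot('side','side6');a=cv2.imread('pics/side6.png')[120:335,200:420]; cv2.imwrite('pics/s6c.png',cv2.resize(a,None,fx=2.7,fy=2.7,interpolation=cv2.INTER_CUBIC))
shot('top','top6');a=cv2.imread('pics/top6.png')[160:300,235:425]; cv2.imwrite('pics/t6c.png',cv2.resize(a,None,fx=4,fy=4,interpolation=cv2.INTER_CUBIC))
E
```

```text
[ 0.61854422  0.66342467 -0.62279596  1.44905108  0.39906108  1.15716551
  0.26400173] [ 0.64840644 -0.21751271  0.16364   ]
```

View pics/t6c.png

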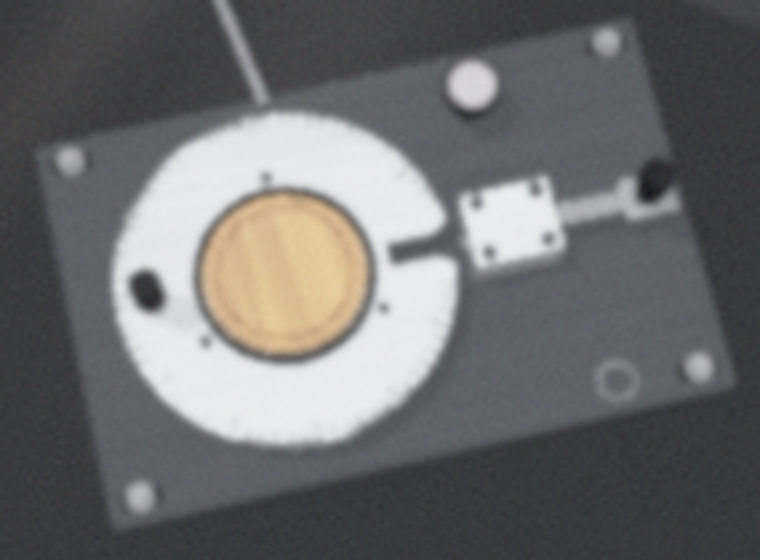

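View pics/s6c.png

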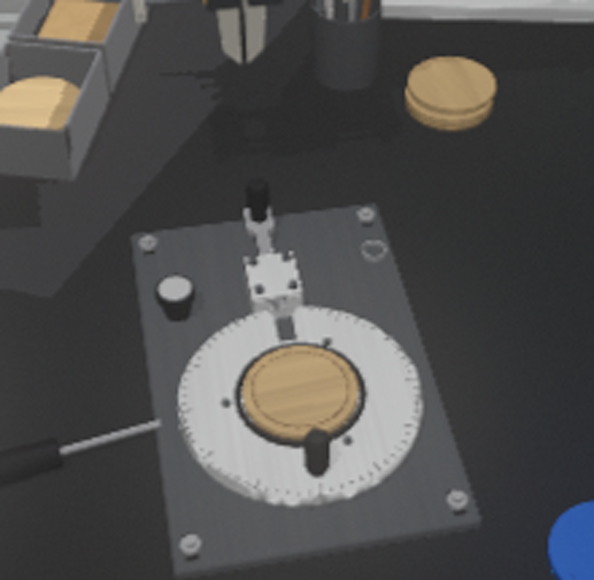

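The slot looks aligned with the bolt. In the top crop its mouth is at about (450,238), its inner end at (392,254), and the guide centre is at (512,223). I'll check this numerically.

```bash
python3 - <<'E'
from h import *
a=dict(np.load('/tmp/top6.npz'))
T=lambda x,y,z:w(a,235+x/4-.375,160+y/4-.375,z)[:2]
ey=np.array([-np.sin(YAW),np.cos(YAW)]);ex=np.array([ey[1],-ey[0]])
C=T(285,273,.044)
for n,p in dict(mouth=T(448,238,.036),inner=T(392,254,.036),guide=T(512,223,.044),tail=T(650,197,.034),knobtop=T(657,168,.074),spin=T(147,280,.081)).items():
    print(n,p,'fx,fy',(p-C)@ex,(p-C)@ey)
q=O-ey*(.215+.035);print(q);plan([*q,.05],YAW)
E
```

```text
mouth [ 0.58786632 -0.04550568] fx,fy 0.0011299413982482857 -0.09339619408907908
inner [ 0.57531831 -0.01529976] fx,fy -0.0007571066886221917 -0.060742106244573886
guide [ 0.5979176  -0.07986556] fx,fy -0.000709749938965937 -0.12914874852663227
tail [ 0.62439405 -0.15645498] fx,fy -0.0009663946713675114 -0.21018501109430013
knobtop [ 0.62803497 -0.15358598] fx,fy 0.0034168682808667678 -0.20867690446612933
spin [0.5347617  0.11217986] fx,fy 0.002985906884646852 0.07298104378348116
[ 0.64042835 -0.19202027]
xyz cm [ 2.78  0.13 11.34] turn -0.4
```

Call:
arm_command([
  {"xyz":[0.5,0.1,3.5],"turn":0,"jaw":255},
  {"xyz":[0.8,0.1,7],"turn":0,"jaw":255},
  {"xyz":[0.8,0.1,10],"turn":0,"jaw":255},
  {"xyz":[0.8,0.1,11],"turn":0,"jaw":255},
  {"xyz":[0.8,0.1,11],"turn":0,"jaw":255},
])

```text
clock: 7.32
position: [0.6445, -0.2092, 0.0506]
ee_rot: [-1.82, -2.553, -0.001]
force: [0.1, -0.1, 0.5]
width: 0.006
```

```bash
python3 - <<'E'
from h import *
ey=np.array([-np.sin(YAW),np.cos(YAW)])
for d in(.21,.19,.170):
  q=O-ey*(d+.0217);plan([*q,.050],YAW)
o=observe();print(o['position'],o['force'])
E
```

```text
xyz cm [3.58 0.17 0.08] turn -0.2
xyz cm [5.58 0.17 0.09] turn -0.2
xyz cm [7.58 0.16 0.1 ] turn -0.2
[ 0.64445784 -0.20915565  0.05058649] [ 0.09705306 -0.13742324  0.49950438]
```

Call:
arm_command([
  {"xyz":[1.5,0.1,0],"turn":0,"jaw":255},
  {"xyz":[2.8,0.2,0],"turn":0,"jaw":255},
  {"xyz":[3.8,0.2,0],"turn":0,"jaw":255},
  {"xyz":[4.6,0.2,0],"turn":0,"jaw":255},
  {"xyz":[5.4,0.2,0],"turn":0,"jaw":255},
])

```text
clock: 7.73
position: [0.6299, -0.1572, 0.0525]
ee_rot: [-1.821, -2.557, -0.003]
force: [2.0, -2.9, 2.0]
width: 0.004
```

```bash
python3 - <<'E'
from h import *
ey=np.array([-np.sin(YAW),np.cos(YAW)])
q=O-ey*(.17+.0217);plan([*q,.050],YAW)
o=observe();print(o['position'],o['force'])
shot('side','side7');a=cv2.imread('pics/side7.png')[120:335,200:420]; cv2.imwrite('pics/s7c.png',cv2.resize(a,None,fx=2.7,fy=2.7,interpolation=cv2.INTER_CUBIC))
E
```

```text
xyz cm [ 2.2  -0.16  0.26] turn -0.2
[ 0.62990646 -0.15721155  0.05252329] [ 2.04044206 -2.90780115  2.01744265]
```

View pics/s7c.png

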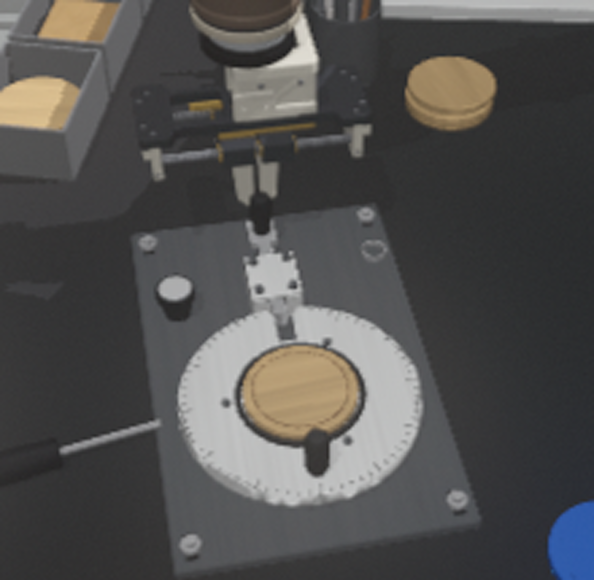

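The bolt's nose is entering the slot at about (286,318). I'll push on to the stop and watch the force.

Call:
arm_command([
  {"xyz":[0.7,-0.1,0.1],"turn":0,"jaw":255},
  {"xyz":[1.3,-0.1,0.1],"turn":0,"jaw":255},
  {"xyz":[1.8,-0.1,0.1],"turn":0,"jaw":255},
  {"xyz":[2.1,-0.1,0.1],"turn":0,"jaw":255},
  {"xyz":[2.3,-0.1,0.1],"turn":0,"jaw":255},
])

```text
clock: 8.2
position: [0.6217, -0.1365, 0.0519]
ee_rot: [-1.823, -2.558, -0.001]
force: [5.6, -12.4, 0.8]
width: 0.005
```

```bash
python3 - <<'E'
from h import *
ey=np.array([-np.sin(YAW),np.cos(YAW)])
q=O-ey*(.17+.0217);plan([*q,.050],YAW)
o=observe();print(o['position'],o['force'])
shot('side','side8');a=cv2.imread('pics/side8.png')[120:335,200:420]; cv2.imwrite('pics/s8c.png',cv2.resize(a,None,fx=2.7,fy=2.7,interpolation=cv2.INTER_CUBIC))
E
```

```text
xyz cm [-0.03 -0.06  0.19] turn -0.2
[ 0.62166133 -0.13646028  0.05194879] [  5.60136982 -12.39531474   0.83213001]
```

View pics/s8c.png

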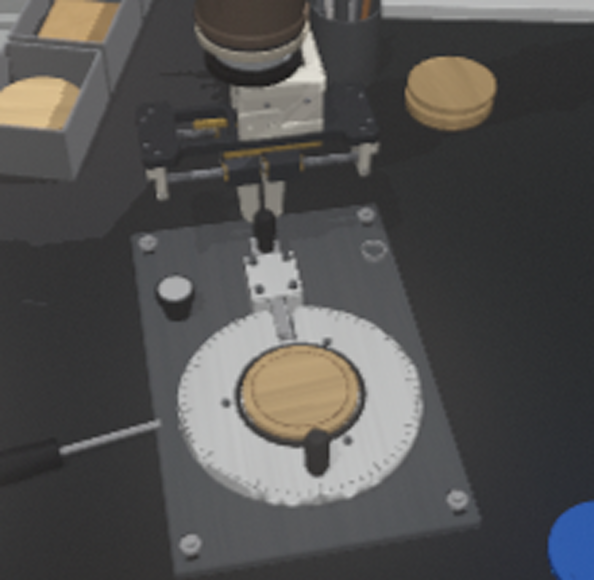

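The force has risen to 13.6 N exactly at the expected home position. I'll nudge 2 mm more to confirm the stop, then back off.

Call:
arm_command([
  {"xyz":[0.2,0,0],"turn":0,"jaw":255},
  {"xyz":[0.2,0,0],"turn":0,"jaw":255},
  {"xyz":[0.2,0,0],"turn":0,"jaw":255},
])

```text
clock: 8.5
position: [0.6217, -0.1367, 0.052]
ee_rot: [1.824, 2.555, -0.001]
force: [4.1, -6.6, -0.1]
width: 0.004
```

Call:
arm_command([
  {"xyz":[-1,0,0],"turn":0,"jaw":255},
  {"xyz":[-3,0,0],"turn":0,"jaw":255},
  {"xyz":[-5,0,-1],"turn":0,"jaw":255},
  {"xyz":[-7,0,-4],"turn":0,"jaw":255},
  {"xyz":[-9,0,-8],"turn":0,"jaw":255},
])

```text
clock: 8.92
position: [0.648, -0.2212, 0.127]
ee_rot: [-1.822, -2.553, 0.004]
force: [1.4, -0.3, -0.8]
width: 0.008
```

Call:
arm_command([
  {"xyz":[-1,0,-1.5],"turn":0,"jaw":255},
  {"xyz":[-1,0,-3],"turn":0,"jaw":255},
  {"xyz":[-1,0,-3],"turn":0,"jaw":255},
  {"xyz":[-1,0,-3],"turn":0,"jaw":255},
])

```text
clock: 9.25
position: [0.6514, -0.2302, 0.1569]
ee_rot: [-1.821, -2.553, 0.002]
force: [-0.5, -0.2, -0.6]
width: 0.004
```

```bash
python3 - <<'E'
from h import *
o=observe();print(o['position'],o['force'],o['clock'])
shot('top','top9');a=cv2.imread('pics/top9.png')[160:300,235:425]; cv2.imwrite('pics/t9c.png',cv2.resize(a,None,fx=4,fy=4,interpolation=cv2.INTER_CUBIC))
shot('side','side9')
E
```

```text
[ 0.65140745 -0.23020177  0.15690725] [-0.48273489 -0.2313957  -0.61479942] 9.25
```

View pics/t9c.png

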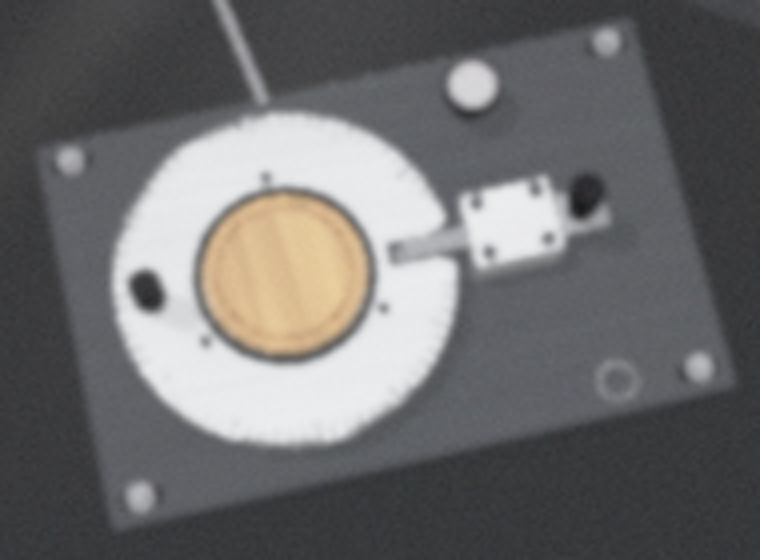

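View pics/side9.png

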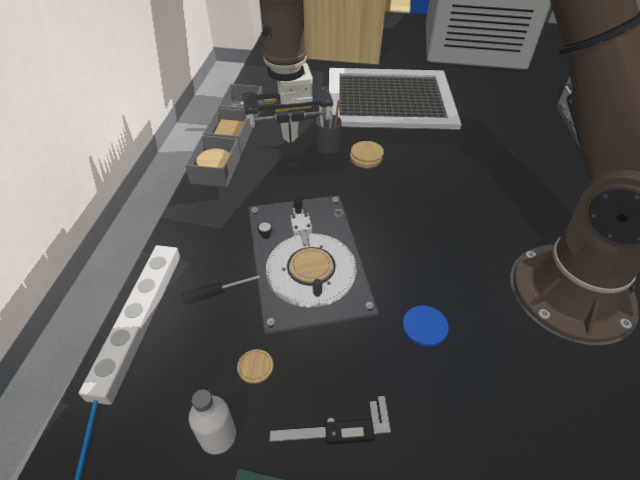

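The bolt fills the slot, with its nose at about (400,250) in the top crop and the knob top at (587,185). I'll measure the travel numerically.

```bash
python3 - <<'E'
from h import *
a=dict(np.load('/tmp/top9.npz'));s=dict(np.load('/tmp/side9.npz'))
T=lambda x,y,z:w(a,235+x/4-.375,160+y/4-.375,z)[:2]
ey=np.array([-np.sin(YAW),np.cos(YAW)]);C=T(285,273,.044)
# shift of knob patch between top6 and top9 via crops
print('knob top fy',(T(588,181,.074)-C)@ey,'before',(T(657,168,.074)-C)@ey)
print('tail end',(T(609,214,.034)-C)@ey,'before',(T(677,203,.034)-C)@ey)
g=np.load('/tmp/side0.npz')['frame'].astype(int);d=np.abs(g-s['frame'].astype(int)).sum(2)
A=cv2.resize(s['frame'][190:260,270:340,::-1],None,fx=8,fy=8,interpolation=cv2.INTER_CUBIC)
cv2.imwrite('pics/s9z.png',A)
E
```

```text
knob top fy -0.17035517855092638 before -0.20867690446612933
tail end -0.1851071825212431 before -0.22404466013479288
```

View pics/s9z.png

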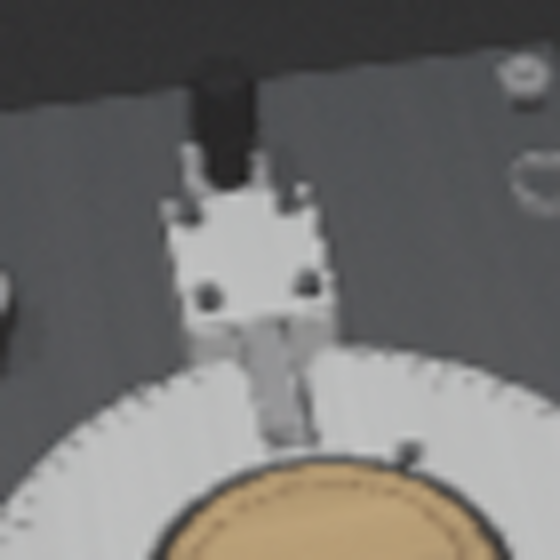

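```bash
python3 -c "
from h import *
print(sign_off(), observe()['clock'])"
```

```text
the job is handed in; nothing more can be done
the job is handed in; nothing more can be done
```

I pushed the spinner knob round about 136° anticlockwise with the closed fingers until the slot faced the bolt. I then pushed the bolt's knob in until it met its stop, drew the arm clear, and handed the job in at about 9.4 s. `sign_off` gave no verdict, as expected.

**Slot alignment:** before I pushed the bolt, the slot mouth measured about 2 mm off the bolt's line at the rim.

**Bolt home:** the last pictures show the bolt in the slot with its knob 170.4 mm from the disc's axis, against 170 mm when fully home. In a 2 mm nudge it did not move under about 8 N, well above its 2.5 N sliding friction. The force had peaked at about 13.6 N on the push before that. The measured travel, 38 to 39 mm, reaches 42 mm only if the bolt started at least 3 to 4 mm in. The pictures put the start at about 5 to 6 mm.

**Everything else:** by eye, the coaster lies in its nest and the loose things I could see look unmoved. I did not measure their positions. The arm was clear, with near-zero force. No check failed. The two cameras differed by 2 to 5 mm on the fixture's position, and I worked with a value between them.

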